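# Put the spare eyepiece away and snap the accessory case shut

### The job

Put the spare microscope eyepiece away: stand it upright, silver tube down, in the empty bay of the open accessory case, setting it down rather than dropping it. Then swing the teal lid over and press its front edge down until the lid's tongue snaps behind the front rim and the lid lies flat, shut. Leave the other things in the case and on the bench as they are.

Things in the scene. Friction and masses are not known exactly. Their poses are not given: they have to be found in the camera images.
- eyepiece: The eyepiece to put away, standing on the bench tube down, about 0.12 kg. Origin: centre of its foot; z up along it. 52 mm high: silver tube 30 mm in diameter from 0 to 22 mm, black knurled body 38 mm in diameter from 22 to 44 mm (grip here), black rubber eyecup narrowing from 36 to 33 mm.
- case: Light grey case, fixed; origin: centre of its underside. 164 (x) by 240 (y) by 68 mm high to the rim, walls 4 mm, dividers low (tops 22 mm above the bench). Lid hinge along y on the rim of its +x side, roughly towards the robot's right; front (where the lid shuts) on -x. The +y half holds the free bay (front) and a like eyepiece, the -y half an objective and a filter.
- bay (a point): Centre of the floor of the free bay, 8 mm above the bench, axes as the case's. The bay measures 95 mm (x) by 114 mm (y) between outer walls on -x and +y (60 mm high inside) and low dividers on +x and -y (14 mm high).
- lid (a joint): Angle of the teal lid: 0 shut flat on the rim, grows as it opens; starts past upright (1.75 to 1.95, stop at 2.05). 0.16 kg, damped hinge. Near or past upright it stays where it is left; let go below about 1.0 it sinks and rests about 0.07 ajar, its tongue on top of the rim bead, not yet shut. 6 to 10 N pressed down at the middle of the front edge snaps it home; it then stays at 0.
- tongue (a joint): Bending of the springy cream tongue (56 mm wide, 22 mm deep) under the lid's front edge: 0 at rest, grows to about 0.1 while its nib is forced over the bead inside the front rim, springs back to 0 once it has dropped behind the bead.
- lid_hinge (a point): Middle of the hinge line, 68 mm above the bench, 82 mm to +x of the case's centre; carries the lid's frame, which equals the case's axes when shut and turns with the lid. The panel reaches 164 mm from here along -x, is 240 mm wide and 6 mm thick (outer face at z = 6 mm); a thumb lip 60 mm wide sticks 11 mm out beyond the middle of the front edge.
- lid_front (a point): Point on the lid's outer face to press: middle of its width, 158 mm from the hinge line, 6 mm in from the front edge; axes as the lid's. 74 mm above the bench when the lid is shut.
- mate: Like eyepiece already in the case, behind the free bay (origin at its foot). To be left alone.
- objective: Steel objective, 25 mm in diameter and 40 mm high, standing in the case's front -y compartment (origin at its foot). To be left alone.
- filter: Round blue filter in a black mount, 45 mm in diameter, 7 mm thick, lying in the case's back -y compartment (origin at its underside). To be left alone.
- pot: White specimen pot with a screw cap, 46 mm in diameter, 48 mm high, on the bench (origin at its underside). To be left alone.
- beaker: Empty glass beaker, 70 mm in diameter, 95 mm high (origin at its underside). To be left alone.
- reagent: Brown glass bottle, 60 mm in diameter, 130 mm high (origin at its underside). To be left alone.
- dishes: Stack of three pale translucent culture dishes, 94 mm in diameter, 42 mm high (origin at its underside). To be left alone.
- marker: Black marker pen with a dark blue cap lying on the bench, 125 by 13 by 13 mm (origin under its middle). To be left alone.

How it is judged:
On the way, in this order (a step that is already met when the one before it is completed fails the run):
1. the eyepiece stands upright in the free bay, let go (x of eyepiece in the frame of bay between -0.032 and 0.032 m and y of eyepiece in the frame of bay between -0.042 and 0.042 m and z of eyepiece in the frame of bay below 0.005 m and angle between eyepiece's own z axis and vertical below 0.12 rad and contact force between eyepiece and the fingers below 0.05 N), for 0.2 s.
2. the lid is shut flat and its tongue has sprung back behind the rim bead (value of joint lid below 0.03 rad and value of joint tongue below 0.06 rad), for 0.2 s.
At the end, for the whole second after the job is handed in: The eyepiece stands upright (within 0.12 rad) and at rest on the floor of the free bay, its centre within 32 mm (case x) and 42 mm (case y) of the bay's centre; the lid is shut to less than 0.03 rad, its tongue relaxed (less than 0.06 rad) behind the rim bead (all of step 2 and x of eyepiece in the frame of bay between -0.032 and 0.032 m and y of eyepiece in the frame of bay between -0.042 and 0.042 m and z of eyepiece in the frame of bay below 0.005 m and angle between eyepiece's own z axis and vertical below 0.12 rad and linear speed of eyepiece below 0.02 m/s); the robot touches nothing.
It fails at once if the eyepiece is dropped (touched by nothing with its foot more than 33 mm above the bench) or tipped over by more than 1 rad ((height (world z) of eyepiece above 0.033 m and contact force between eyepiece and anything else below 0.02 N) or angle between eyepiece's own z axis and vertical above 1 rad).
It fails at once if a thing on the bench is shifted by more than 40 mm (distance of any of pot, beaker, reagent, dishes, marker from where it was at the start of the episode above 0.04 m).
It fails at once if a thing stored in the case is shifted by more than 25 mm or tipped over (distance of any of mate, objective, filter from where it was at the start of the episode above 0.025 m or angle between any of mate, objective, filter's own z axis and vertical above 0.6 rad).
It also fails if it takes over 54 s, if anything falls off the work surface, if the arm or the gripper's body presses on something with over 40 N, if the wrist force passes 120 N, or if a joint passes its speed limit or range.

### The arm

A 7-joint arm with a two-finger parallel gripper is mounted at the origin on the work surface. World frame = base frame: x ahead of the robot, y to its left, z up, the work surface at z = 0. Lengths are in m, angles in rad, forces in N, time in s.
With the tool pointing down it reaches from about 0.4 to 0.85 m from the base axis. Payload 10.4 kg.
Tool frame: the origin (TCP) lies between the finger pads; the fingertips stand 11 mm ahead of it and the grasp point (between the pads) lies 8 mm behind it; x points along the fingers, y is the direction in which the jaws open and shut, and the axes are right-handed (so a half turn about x gives the same grasp; the last joint's range is limited). The gripper opens to 87 mm and grips with 3 to 60 N. Pads are 19 mm wide; open, the fingers measure 117 mm over their backs; the gripper's body (75 mm by 190 mm) begins 51 mm behind the grasp point.
Start: joints at [-1.259, 0.332, -0.065, 1.46, 0.022, 1.35, -0.088], TCP at [0.205, 0.59, 0.234] pointing down, gripper open.
Joint ranges: [-2.6, 2.6], [-0.5, 2.12], [-1.47, 1.34], [0.16, 2.42], [-1.27, 4.41], [0.06, 2.06], [-2.6, 2.6]. Speed limits (rad/s): [2.22, 2.22, 2.79, 2.79, 3.14, 3.14, 3.14].

### API

Orientations are given as a 3x3 rotation matrix whose columns are the frame's x, y, z axes.
In Python, from cell import get_state, camera, sign_off gives the robot as it stands.
- The arm moves only by the tool arm_command, never from a script. Its argument "moves" is a list of rows, each a list of 7 numbers: the turn, a rotation vector about the world's x, y, z in degrees, then the shift along the world's x, y, z in mm, then the finger opening in mm, from 0 to 87. In form: [[wx, wy, wz, tx, ty, tz, claw], ...]. A call has 1 to 10 rows; each row shifts and turns the pose as measured when the row begins; what a row does not reach is not made up. A row lasts 1/10 s, in which the tool goes at most 50 mm and 8.59 degrees, less where a joint would pass 70% of its speed; a pose out of reach is approached as far as the arm can. A call with a gripper value outside its range is refused whole. The fingers move at their own pace and stop on an object; the grip force is fixed at half the most. Time passes only in rows, so rows that do not move let the fingers close. It gives the time, the measured TCP pose, the force and the opening at its end, in the units of the state.
- get_state(): the state, without advancing time (a new reading comes with each control period).
- camera(name): name is "scene" or "top" or "wrist"; returns a dict with "pixels" (400x640x3 uint8, red, green, blue), "K" (3x3 intrinsics, pixels), "k1" (the pictures are not rectified: a ray, as slopes to the right and down, at radius r is drawn at 1 + k1 r^2 times it, then the intrinsics apply), "camera_from_world" (4x4, takes a point from world to camera coordinates); the wrist camera has in their place "T_tool_cam" (4x4, takes a point from camera to tool coordinates, whose origin is the TCP and whose axes are the tool frame's). Camera axes: x right, y down, z forward; pixel columns grow to the right and rows downward; lengths in m; the calibration is good to about 2 mm. A picture is of the moment at which its call begins: read the wrist's pose just before it. There is no depth.
- sign_off(): hands the job in, once; it reports no verdict.
The state is a dict: "t": time; "joint_positions": joint angles; "joint_velocities": joint speeds; "effort": joint torques, N m; "ee_pos": TCP position; "eef_rot": TCP orientation; "wrist_force": force on the tool from outside, world axes, zero at the start; "ft_torque": the same for the moment, N m; "opening": finger opening in m.
Only numpy, scipy, OpenCV 4.12 (cv2) and the standard library are available. Lean on these libraries where they do the work, as an engineer would, in place of code of your own. Each camera call takes 0.05 s, during which the arm holds its last target.

## Working session

There is one attempt and no reset: what is moved stays moved. The work goes in short steps, Python scripts to look and compute and a tool call to move; the robot and the scene stay as the last step left them, time stands still between calls to the robot, and variables do not carry over. Pictures are saved under pics/ and viewed, and the job is handed in when it is done.

Besides the shell and the picture viewer there is one more tool, called after "Request:" as name(argument=value, ...), one argument or row to a line, values as JSON. arm_command: Moves the arm, as the interface text tells. Its arguments: {"type":"object","properties":{"moves":{"type":"array","items":{"type":"array","items":{"type":"number"}}}},"required":["moves"]}

```bash
mkdir -p pics; ls
python3 - <<'E'
from cell import get_state, camera
import cv2
s=get_state(); print(s)
for n in ["scene","top","wrist"]:
    c=camera(n); cv2.imwrite(f"pics/{n}0.png",c["pixels"][:,:,::-1]); print(n,{k:v for k,v in c.items() if k!="pixels"})
E
```

```text
pics
{'t': 0.0, 'joint_positions': array([-1.25860992,  0.33284043, -0.06472787,  1.46097053,  0.02161366,
        1.34989392, -0.08849617]), 'joint_velocities': array([-0.0003053 ,  0.00052745, -0.00172522, -0.00097149, -0.000626  ,
       -0.00105669, -0.00041397]), 'effort': array([ 1.28164833e-03, -6.23272705e+01,  2.57834344e-02, -3.89882290e+01,
       -6.10620528e-02,  4.01328353e-02,  1.23273512e-04]), 'ee_pos': array([0.20522289, 0.58994043, 0.23275969]), 'eef_rot': array([[-3.96904745e-04,  3.28515413e-01,  9.44498526e-01],
       [-1.35917659e-03,  9.44497551e-01, -3.28515645e-01],
       [-9.99998998e-01, -1.41412970e-03,  7.16348983e-05]]), 'wrist_force': array([-0.1971368 ,  0.04047738, -0.2060646 ]), 'ft_torque': array([-0.0134301 , -0.01198369,  0.04717039]), 'opening': 0.08716654018310771}
scene {'K': array([[365.35235168,   0.        , 321.86437633],
       [  0.        , 365.35235168, 198.58835939],
       [  0.        ,   0.        ,   1.        ]]), 'k1': -0.005768335363332922, 'camera_from_world': array([[-0.16420686,  0.98633708, -0.01323932, -0.0325344 ],
    
[... 492 characters left out ...]
0.04260626,  0.58399904],
       [ 0.04225382, -0.01700729, -0.99896214,  1.29698368],
       [ 0.        ,  0.        ,  0.        ,  1.        ]])}
wrist {'K': array([[360.73350753,   0.        , 318.72238061],
       [  0.        , 360.73350753, 197.00806173],
       [  0.        ,   0.        ,   1.        ]]), 'k1': -0.06214568078412891, 'T_tool_cam': array([[ 7.49885187e-04, -2.42974963e-01,  9.70032270e-01,
        -1.52823724e-01],
       [ 9.99999695e-01,  3.93036991e-04, -6.74603134e-04,
         8.74703336e-04],
       [-2.17346893e-04,  9.70032480e-01,  2.42975184e-01,
        -6.41752356e-02],
       [ 0.00000000e+00,  0.00000000e+00,  0.00000000e+00,
         1.00000000e+00]])}
```

View pics/scene0.png

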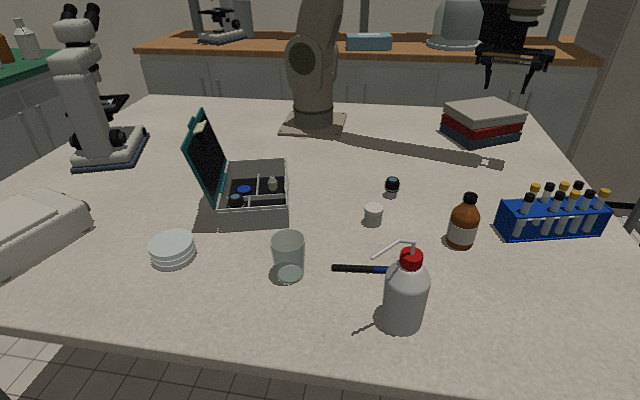

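View pics/top0.png

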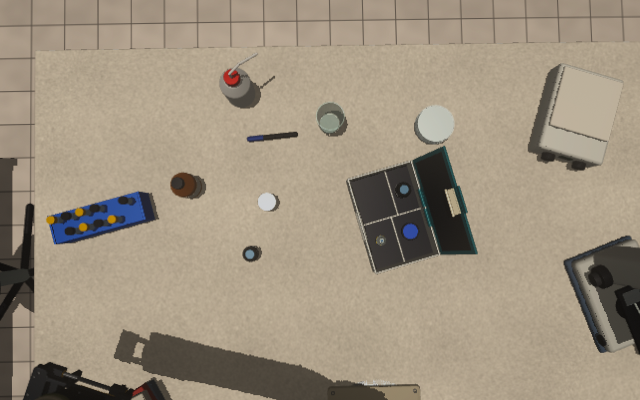

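View pics/wrist0.png

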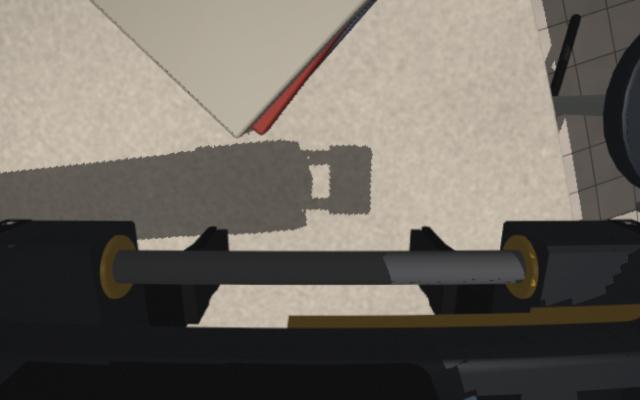

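```bash
cat > h.py <<'E'
import numpy as np, cv2
from cell import get_state, camera
def ray(c,uv,T=None):
    p=cv2.undistortPoints(np.array([[uv]],float),c["K"],np.array([c["k1"],0,0,0.]))[0,0]
    if T is None: T=np.linalg.inv(c["camera_from_world"])
    d=T[:3,:3]@np.array([p[0],p[1],1.]); return T[:3,3],d/np.linalg.norm(d)
def plane(c,uv,z,T=None):
    o,d=ray(c,uv,T); return o+d*(z-o[2])/d[2]
def tri(rs):
    A=sum(np.eye(3)-np.outer(d,d) for o,d in rs); b=sum((np.eye(3)-np.outer(d,d))@o for o,d in rs)
    x=np.linalg.solve(A,b); return x,[np.linalg.norm((np.eye(3)-np.outer(d,d))@(x-o)) for o,d in rs]
def wristT(c,s):
    T=np.eye(4);T[:3,:3]=s["eef_rot"];T[:3,3]=s["ee_pos"];return T@c["T_tool_cam"]
def crop(img,x0,y0,x1,y1,f,name):
    im=cv2.resize(img[y0:y1,x0:x1,::-1],None,fx=f,fy=f,interpolation=cv2.INTER_CUBIC);cv2.imwrite(name,im)
E
python3 - <<'E'
from h import *
t=camera("top");s=camera("scene")
crop(t["pixels"],340,140,490,280,5,"pics/tc.png")
crop(t["pixels"],220,180,290,280,6,"pics/te.png")
crop(s["pixels"],170,100,300,235,4.4,"pics/sc.png")
crop(s["pixels"],350,160,420,240,7,"pics/se.png")
E
```

```text
(no output)
```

View pics/tc.png

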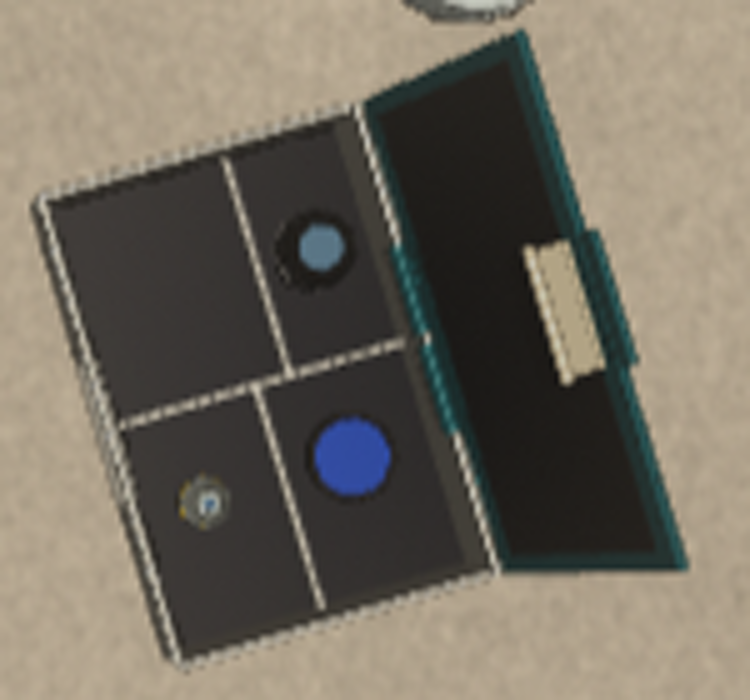

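View pics/te.png

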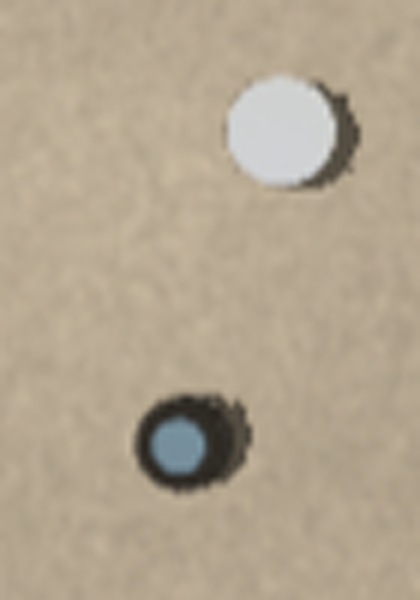

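View pics/sc.png

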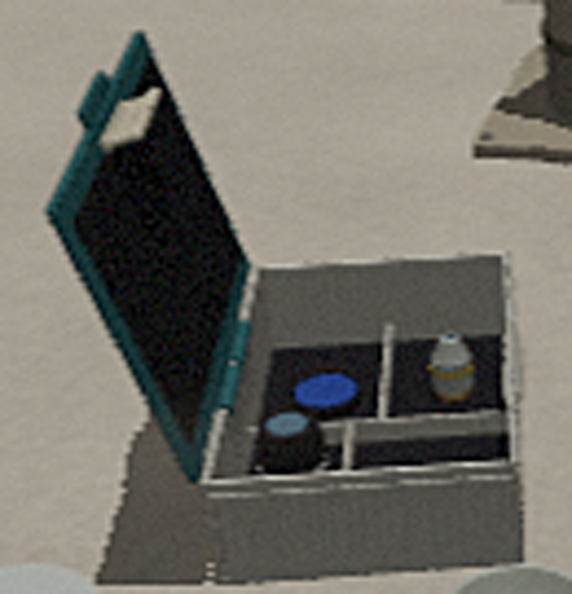

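View pics/se.png

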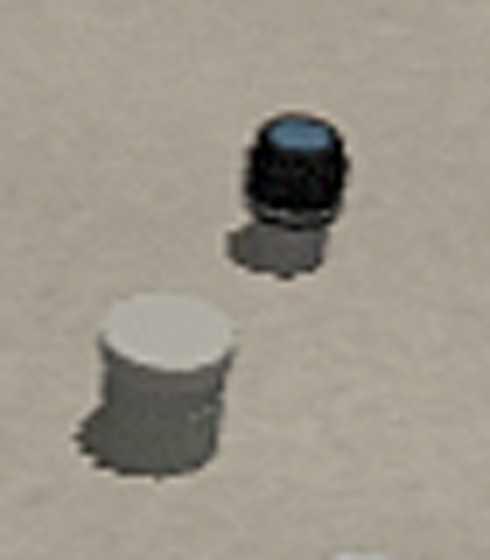

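```bash
cat > m.py <<'E'
from h import *
t=camera("top");s=camera("scene")
def cen(c,box,lo,hi):
    x0,y0,x1,y1=box; hsv=cv2.cvtColor(c["pixels"],cv2.COLOR_RGB2HSV)[y0:y1,x0:x1]
    m=cv2.inRange(hsv,lo,hi); n,l,st,ce=cv2.connectedComponentsWithStats(m); i=1+np.argmax(st[1:,4]); return ce[i]+[x0,y0],st[i]
a,_=cen(t,(235,240,265,270),(95,50,90),(120,255,255)); b,q=cen(s,(380,170,402,190),(95,50,70),(120,255,255))
print(a,b,q); print("lens",tri([ray(t,a),ray(s,b)]), plane(t,a,.052))
P=lambda x,y,f,x0,y0:((x+.5)/f-.5+x0,(y+.5)/f-.5+y0)
tc=[P(x,y,5,340,140) for x,y in [(40,202),(357,108),(497,574),(178,660),(521,33),(687,570)]]
sc=[P(x,y,4.4,170,100) for x,y in [(513,470),(208,482),(255,270),(507,256),(50,212),(140,33)]]
C=[]
for n,u,v in zip(["F+y","H+y","H-y","F-y","lid+y","lid-y"],tc,sc):
    x,e=tri([ray(t,u),ray(s,v)]); print(n,x.round(4),np.round(e,4),"plane68",plane(t,u,.068).round(4)[:2]); C.append(plane(t,u,.068)[:2])
C=np.array(C[:4]); ctr=C.mean(0); ux=(C[1]-C[0]+C[2]-C[3]); yaw=np.arctan2(ux[1],ux[0]); uy=C[0]-C[3]+C[1]-C[2];yaw2=np.arctan2(-uy[0],uy[1])
print("sizes",np.linalg.norm(C[1]-C[0]),np.linalg.norm(C[2]-C[3]),np.linalg.norm(C[0]-C[3]),np.linalg.norm(C[1]-C[2]))
print("ctr",ctr,"yaw",np.degrees([yaw,yaw2]))
E
python3 m.py
```

```text
[249.37096774 253.93548387] [392.35714286 178.71428571] [ 9  7  8  4 28]
lens (array([0.45295171, 0.29773563, 0.05393103]), [np.float64(9.622233176009046e-05), np.float64(9.622233176028575e-05)]) [0.45282864 0.29808288 0.052     ]
F+y [0.6275 0.0548 0.0615] [0.0008 0.0008] plane68 [0.6268 0.056 ]
H+y [ 0.6693 -0.0989  0.0674] [0.0005 0.0005] plane68 [ 0.6694 -0.0992]
H-y [ 0.4424 -0.1616  0.0667] [0.0007 0.0007] plane68 [ 0.4423 -0.1606]
F-y [ 0.4047 -0.0053  0.0686] [0.0001 0.0001] plane68 [ 0.4047 -0.0052]
lid+y [ 0.6827 -0.1408  0.2261] [0.0001 0.0001] plane68 [ 0.7045 -0.1805]
lid-y [ 0.4531 -0.2034  0.2258] [0.0007 0.0007] plane68 [ 0.4421 -0.253 ]
sizes 0.16099452153653676 0.15984244364297504 0.23039547766277227 0.23524826920352196
ctr [ 0.53578214 -0.05224422] yaw [-75.50445546 -74.73565432]
```

Request:
arm_command(
  moves=[
    [0,0,-7,31,-36,-10,70],
    [0,0,-7,31,-36,-10,70],
    [0,0,-7,31,-37,-10,70],
    [0,0,-7,31,-37,-10,70],
    [0,0,-7,31,-37,-10,70],
    [0,0,-7,31,-37,-10,70],
    [0,0,-7,31,-36,-10,70],
    [0,0,-7,31,-36,-10,70],
    [0,0,0,0,0,0,70],
  ],
)

```text
t: 1.25
ee_pos: [0.4552, 0.2882, 0.152]
eef_rot: [[0.004, 0.975, 0.22], [0.004, 0.22, -0.975], [-1.0, 0.005, -0.003]]
wrist_force: [-0.3, -0.2, 0.0]
opening: 0.0699
```

Run:
```python
from h import *
s=get_state();c=camera("wrist");cv2.imwrite("pics/w1.png",c["pixels"][:,:,::-1])
print(s["ee_pos"],s["eef_rot"].round(3),s["joint_positions"].round(3))
```

```text
[0.45524806 0.2882373  0.15202652] [[ 0.004  0.975  0.22 ]
 [ 0.004  0.22  -0.975]
 [-1.     0.005 -0.003]] [-0.888  0.2    0.268  1.813 -0.059  1.131 -0.377]
```

View pics/w1.png

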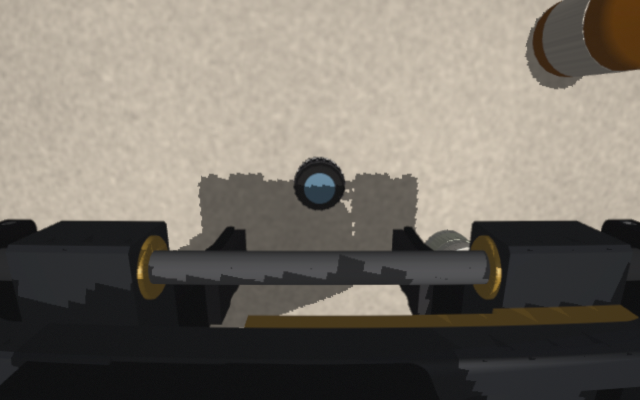

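Run:
```python
from h import *
s=get_state();c=camera("wrist")
T=wristT(c,s)
m=cv2.inRange(cv2.cvtColor(c["pixels"],cv2.COLOR_RGB2HSV),(90,60,50),(120,255,255));m[:165]=0;m[215:]=0;m[:,:290]=0;m[:,350:]=0
M=cv2.moments(m,True);uv=(M["m10"]/M["m00"],M["m01"]/M["m00"]);print(uv,M["m00"],plane(c,uv,.052,T))
t=camera("top")
print(tri([ray(c,uv,T),ray(t,(249.37,253.94))]))
```

```text
(320.76954177897574, 192.46091644204853) 742.0 [0.45586712 0.29807415 0.052     ]
(array([0.4543416 , 0.29820563, 0.05475273]), [np.float64(0.001434860236449471), np.float64(0.0014348602364495015)])
```

Request:
arm_command(
  moves=[
    [0,0,2,-1,10,0,70],
    [0,0,0,0,0,-40,70],
    [0,0,0,0,0,-40,70],
    [0,0,0,0,0,0,70],
  ],
)

```text
t: 1.8
ee_pos: [0.4466, 0.3157, 0.0736]
eef_rot: [[0.005, 0.957, 0.289], [0.014, 0.289, -0.957], [-1.0, 0.009, -0.012]]
wrist_force: [-0.6, 0.1, -0.0]
opening: 0.0701
```

Run:
```python
from h import *
s=get_state();print(s["ee_pos"],s["joint_velocities"].round(3))
c=camera("wrist")
s=get_state();print(s["ee_pos"],s["joint_velocities"].round(3));cv2.imwrite("pics/w2.png",c["pixels"][:,:,::-1])
```

```text
[0.44662896 0.31574638 0.07359038] [-0.019 -0.056 -0.009 -0.074  0.012  0.06  -0.003]
[0.44784882 0.31675708 0.07630059] [ 0.007 -0.048  0.017 -0.051  0.011  0.033 -0.011]
```

View pics/w2.png

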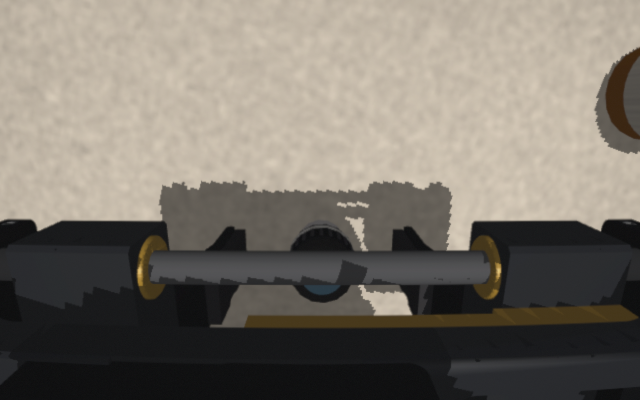

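Request:
arm_command(
  moves=[
    [0,0,0,3,-8,0,70],
    [0,0,0,0,0,0,70],
    [0,0,0,0,0,0,70],
  ],
)

```text
t: 2.15
ee_pos: [0.4524, 0.3115, 0.0815]
eef_rot: [[0.012, 0.956, 0.294], [0.021, 0.293, -0.956], [-1.0, 0.018, -0.017]]
wrist_force: [0.3, -0.0, 0.6]
opening: 0.0701
```

Request:
arm_command(
  moves=[
    [0,0,0,0,0,0,70],
    [0,0,0,0,0,0,70],
  ],
)

```text
t: 2.35
ee_pos: [0.4534, 0.3122, 0.0836]
eef_rot: [[0.014, 0.956, 0.293], [0.023, 0.293, -0.956], [-1.0, 0.021, -0.018]]
wrist_force: [0.5, -0.3, 0.2]
opening: 0.0702
```

Request:
arm_command(
  moves=[
    [-1.3,0.8,-1,1,-12,0,70],
    [0,0,0,0,0,0,70],
  ],
)

```text
t: 2.55
ee_pos: [0.4547, 0.2992, 0.0843]
eef_rot: [[0.0, 0.961, 0.275], [-0.001, 0.275, -0.961], [-1.0, -0.0, 0.001]]
wrist_force: [-0.2, -0.1, 0.2]
opening: 0.0697
```

Request:
arm_command(
  moves=[
    [0,0,0,0,0,0,70],
  ],
)

```text
t: 2.65
ee_pos: [0.4548, 0.299, 0.0843]
eef_rot: [[-0.0, 0.962, 0.274], [-0.001, 0.274, -0.962], [-1.0, -0.0, 0.001]]
wrist_force: [-0.4, 0.4, 0.1]
opening: 0.0699
```

Request:
arm_command(
  moves=[
    [0,0,0,0,-1,-10,70],
    [0,0,0,0,0,-10,70],
    [0,0,0,0,0,-10,70],
    [0,0,0,0,0,0,70],
  ],
)

```text
t: 3.05
ee_pos: [0.4542, 0.2976, 0.0508]
eef_rot: [[-0.001, 0.962, 0.275], [-0.002, 0.275, -0.962], [-1.0, -0.002, 0.001]]
wrist_force: [0.1, -0.2, 0.5]
opening: 0.0702
```

Request:
arm_command(
  moves=[
    [0,0,0,0,0,-10,70],
    [0,0,0,0,0,-10,70],
    [0,0,0,0,0,-3,70],
    [0,0,0,0,0,0,70],
  ],
)

```text
t: 3.45
ee_pos: [0.4537, 0.2974, 0.0248]
eef_rot: [[-0.002, 0.961, 0.275], [-0.003, 0.275, -0.961], [-1.0, -0.003, 0.002]]
wrist_force: [-0.0, -0.9, -0.5]
opening: 0.0696
```

Grasp point is at z = 33 mm; close.

Request:
arm_command(
  moves=[
    [0,0,0,0,0,1,30],
    [0,0,0,0,0,0,30],
    [0,0,0,0,0,0,30],
    [0,0,0,0,0,0,30],
    [0,0,0,0,0,0,30],
    [0,0,0,0,0,0,30],
  ],
)

```text
t: 4.05
ee_pos: [0.4544, 0.298, 0.0272]
eef_rot: [[-0.001, 0.961, 0.275], [-0.001, 0.275, -0.961], [-1.0, -0.001, 0.001]]
wrist_force: [0.2, 0.9, -0.2]
opening: 0.0364
```

Run:
```python
from h import *
c=camera("scene");crop(c["pixels"],340,120,440,240,5,"pics/s3.png")
```

```text
(no output)
```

View pics/s3.png

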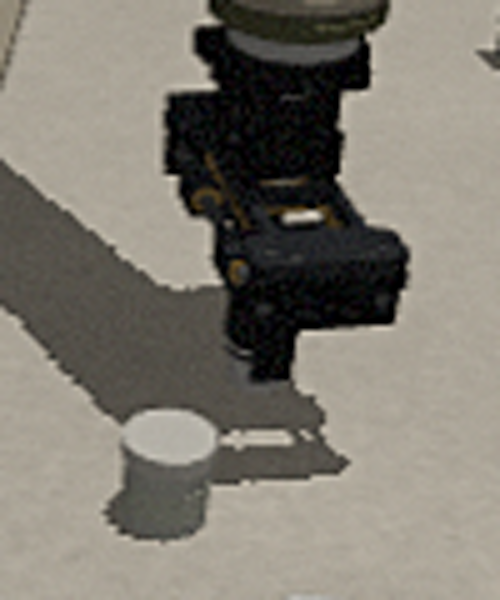

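Request:
arm_command(
  moves=[
    [0,0,0,0,0,5,30],
    [0,0,0,0,0,15,30],
    [0,0,0,0,0,20,30],
    [0,0,0,0,0,20,30],
    [0,0,0,0,0,20,30],
    [0,0,0,0,0,20,30],
    [0,0,0,0,0,10,30],
    [0,0,0,0,0,0,30],
    [0,0,0,0,0,0,30],
  ],
)

```text
t: 5.0
ee_pos: [0.4531, 0.2966, 0.1417]
eef_rot: [[-0.002, 0.962, 0.274], [-0.003, 0.274, -0.962], [-1.0, -0.003, 0.002]]
wrist_force: [-0.7, 0.0, -1.4]
opening: 0.0359
```

Run:
```python
from h import *
c=camera("scene");crop(c["pixels"],340,90,440,240,5,"pics/s4.png")
```

```text
(no output)
```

View pics/s4.png

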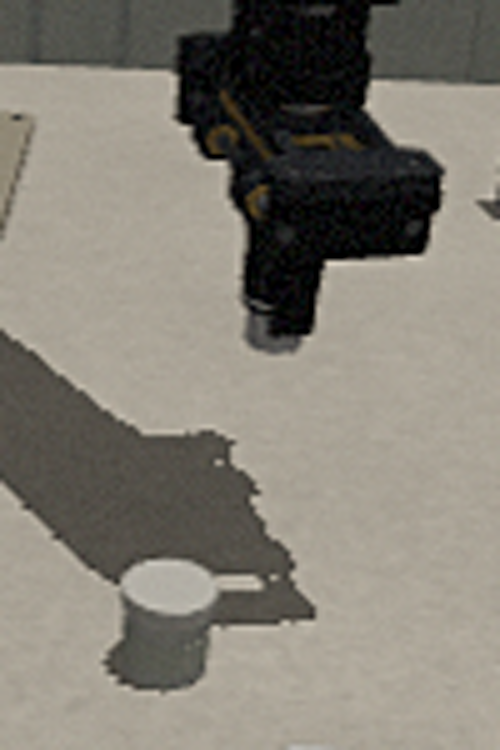

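Request:
arm_command(
  moves=[
    [0,0,0,5,-12,0,30],
    [0,0,0,11,-25,0,30],
    [0,0,0,11,-25,0,30],
    [0,0,0,11,-25,0,30],
    [0,0,0,11,-25,0,30],
    [0,0,0,11,-25,0,30],
    [0,0,0,11,-25,0,30],
    [0,0,0,11,-25,0,30],
    [0,0,0,11,-25,0,30],
    [0,0,0,5,-12,0,30],
  ],
)

```text
t: 6.05
ee_pos: [0.5497, 0.0538, 0.1327]
eef_rot: [[-0.014, 0.961, 0.275], [-0.012, 0.275, -0.961], [-1.0, -0.017, 0.008]]
wrist_force: [-0.1, 0.1, -1.7]
opening: 0.0362
```

Request:
arm_command(
  moves=[
    [0,0,0,0,0,0,30],
    [0,0,0,0,0,0,30],
  ],
)

```text
t: 6.25
ee_pos: [0.5491, 0.0497, 0.1312]
eef_rot: [[-0.017, 0.963, 0.27], [-0.014, 0.269, -0.963], [-1.0, -0.02, 0.009]]
wrist_force: [0.7, -0.7, -0.0]
opening: 0.0362
```

Request:
arm_command(
  moves=[
    [0.4,-0.5,0,10,-15,2,30],
    [0.4,-0.5,0,10,-15,2,30],
    [0,0,0,8,-14,2,30],
    [0,0,0,5,-9,0,30],
    [0,0,0,0,0,0,30],
    [0,0,0,0,0,0,30],
  ],
)

```text
t: 6.85
ee_pos: [0.5804, 0.0011, 0.135]
eef_rot: [[-0.003, 0.961, 0.278], [0.002, 0.278, -0.961], [-1.0, -0.003, -0.003]]
wrist_force: [0.0, 1.4, 0.0]
opening: 0.0362
```

Run:
```python
from h import *
s=get_state();print(s["ee_pos"],s["eef_rot"][:,0])
c=camera("scene");crop(c["pixels"],170,60,330,235,4.0,"pics/s5.png")
c=camera("wrist");cv2.imwrite("pics/w5.png",c["pixels"][:,:,::-1])
c=camera("top");crop(c["pixels"],330,140,490,280,5,"pics/t5.png")
```

```text
[0.580362   0.00114    0.13501581] [-0.00338127  0.00181586 -0.99999263]
```

View pics/s5.png

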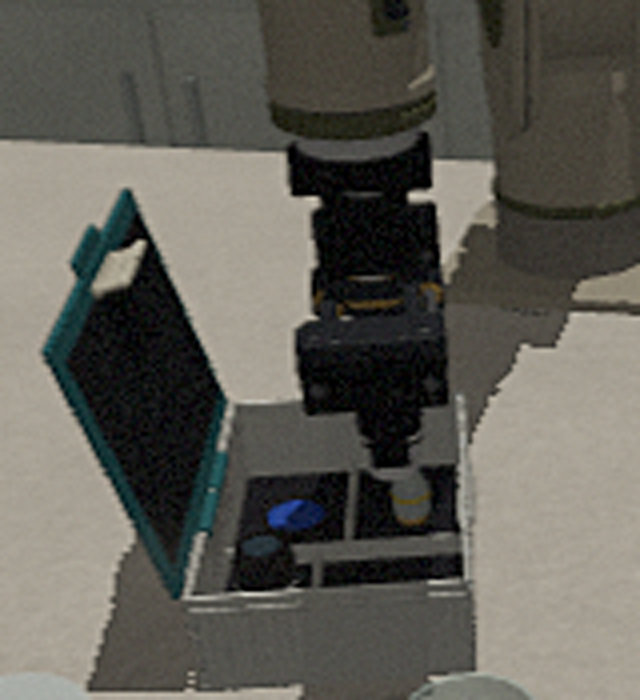

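View pics/w5.png

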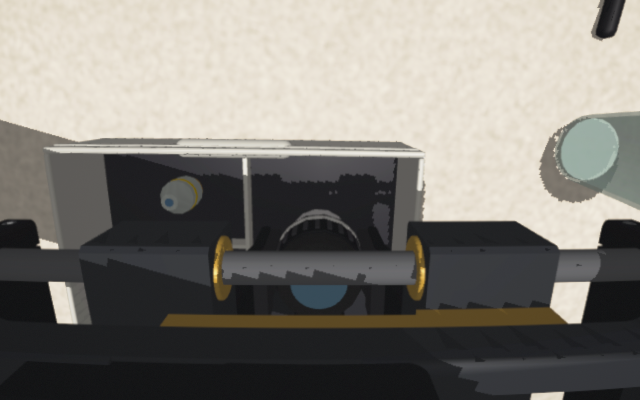

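View pics/t5.png

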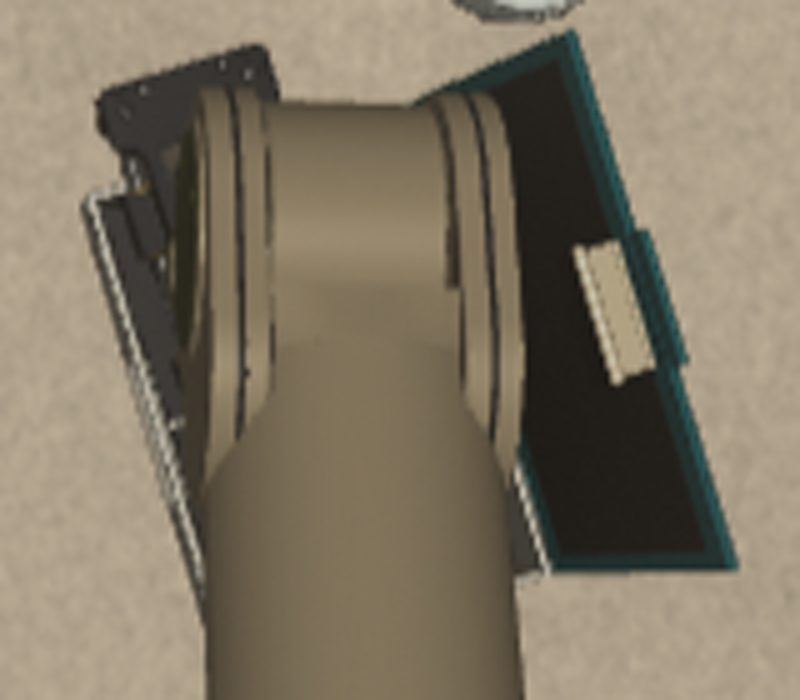

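Run:
```python
from h import *
s=get_state();c=camera("wrist");T=wristT(c,s)
print("F+y",plane(c,(424,152),.068,T),"F-y",plane(c,(46,149),.068,T))
h=np.radians(-75);ux=np.array([np.cos(h),np.sin(h)]);uy=np.array([-ux[1],ux[0]])
ctr=np.array([.5358,-.0522])
for n,uv,z in [("F+y",(424,152),.068),("F-y",(46,149),.068),("floorcorner",(395,157),.008),("divtop",(247,157),.022),("mid",(319,149),.068)]:
    p=plane(c,uv,z,T)[:2]-ctr; print(n,(p@ux).round(4),(p@uy).round(4))
p=s["ee_pos"][:2]-ctr; print("tcp",p@ux,p@uy)
```

```text
F+y [0.63309949 0.05714489 0.068     ] F-y [ 0.40421587 -0.00628521  0.068     ]
F+y -0.0804 0.1223
F-y -0.0784 -0.1152
floorcorner -0.0692 0.1174
divtop -0.0687 0.0046
mid -0.0808 0.0579
tcp -0.04005431290853825 0.05685012870724989
```

Request:
arm_command(
  moves=[
    [0,0,0,4,-5,0,30],
    [0,0,0,3,-3,-5,30],
    [0,0,0,0,0,-15,30],
    [0,0,0,0,0,-15,30],
    [0,0,0,0,0,-15,30],
    [0,0,0,0,0,0,30],
    [0,0,0,0,0,0,30],
  ],
)

```text
t: 7.75
ee_pos: [0.587, -0.0072, 0.0796]
eef_rot: [[-0.005, 0.96, 0.279], [0.002, 0.279, -0.96], [-1.0, -0.004, -0.003]]
wrist_force: [-0.3, 0.3, -0.6]
opening: 0.0362
```

Request:
arm_command(
  moves=[
    [0,-0.3,0,0,0,-12,30],
    [0,0,0,0,0,-12,30],
    [0,0,0,0,0,-8,30],
    [0,0,0,0,0,-5,30],
    [0,0,0,0,0,0,30],
    [0,0,0,0,0,0,30],
  ],
)

```text
t: 8.35
ee_pos: [0.5872, -0.0071, 0.0397]
eef_rot: [[0.002, 0.96, 0.279], [0.002, 0.279, -0.96], [-1.0, 0.002, -0.001]]
wrist_force: [-0.4, 0.4, -1.5]
opening: 0.0362
```

Request:
arm_command(
  moves=[
    [0,0,0,0,0,-2,30],
    [0,0,0,0,0,-2,30],
    [0,0,0,0,0,0,30],
  ],
)

```text
t: 8.65
ee_pos: [0.5879, -0.0071, 0.0363]
eef_rot: [[0.003, 0.96, 0.279], [0.002, 0.279, -0.96], [-1.0, 0.004, -0.001]]
wrist_force: [-0.7, 0.3, -1.5]
opening: 0.0363
```

Request:
arm_command(
  moves=[
    [0,0,0,0,0,-1.5,30],
    [0,0,0,0,0,0,30],
  ],
)

```text
t: 8.85
ee_pos: [0.5883, -0.007, 0.0353]
eef_rot: [[0.004, 0.96, 0.279], [0.002, 0.279, -0.96], [-1.0, 0.004, -0.001]]
wrist_force: [1.0, 0.7, -1.1]
opening: 0.036
```

Request:
arm_command(
  moves=[
    [0,0,0,0,0,-2,30],
    [0,0,0,0,0,-1,30],
  ],
)

```text
t: 9.05
ee_pos: [0.5885, -0.007, 0.0351]
eef_rot: [[0.004, 0.96, 0.278], [0.004, 0.278, -0.96], [-1.0, 0.005, -0.002]]
wrist_force: [-5.8, 0.4, 9.9]
opening: 0.0362
```

Request:
arm_command(
  moves=[
    [0,0,0,0,0,0,62],
    [0,0,0,0,0,0,62],
    [0,0,0,0,0,0,62],
    [0,0,0,0,0,0,62],
    [0,0,0,0,0,0,62],
  ],
)

```text
t: 9.55
ee_pos: [0.589, -0.007, 0.0354]
eef_rot: [[0.005, 0.96, 0.278], [0.004, 0.278, -0.96], [-1.0, 0.006, -0.002]]
wrist_force: [-0.2, 0.0, -1.1]
opening: 0.0609
```

Released. Lift away.

Request:
arm_command(
  moves=[
    [0,0,0,0,0,5,62],
    [0,0,0,0,0,12,62],
    [0,0,0,0,0,15,62],
    [0,0,0,0,0,20,62],
    [0,0,0,0,0,30,62],
    [0,0,0,0,0,30,62],
    [0,0,0,0,0,30,62],
    [0,0,0,0,0,20,62],
    [0,0,0,0,0,0,62],
    [0,0,0,0,0,0,62],
  ],
)

```text
t: 10.55
ee_pos: [0.5887, -0.0082, 0.2145]
eef_rot: [[0.012, 0.961, 0.277], [0.005, 0.277, -0.961], [-1.0, 0.013, -0.001]]
wrist_force: [0.2, -0.3, -0.9]
opening: 0.062
```

Run:
```python
from h import *
s=get_state();print(s["ee_pos"],s["joint_positions"].round(3))
c=camera("scene");crop(c["pixels"],170,60,330,235,4.0,"pics/s6.png")
c=camera("wrist");cv2.imwrite("pics/w6.png",c["pixels"][:,:,::-1])
```

```text
[ 0.58868885 -0.00817649  0.21452526] [-0.456  0.265  0.473  1.623 -0.13   1.272  0.321]
```

View pics/s6.png

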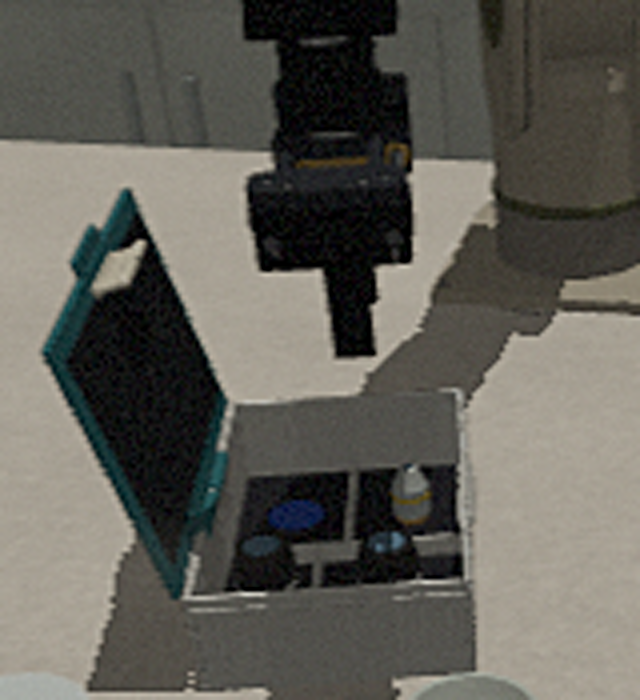

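View pics/w6.png

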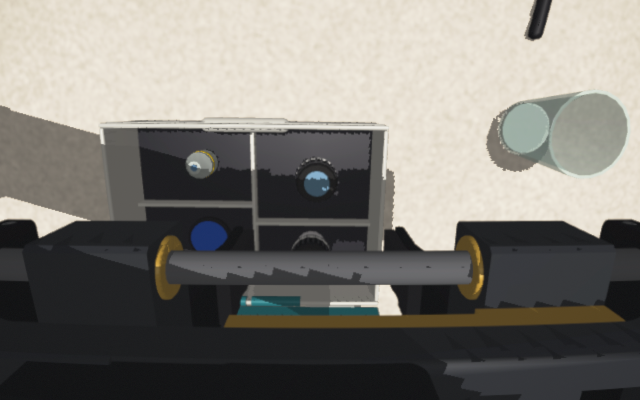

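Request:
arm_command(
  moves=[
    [-0.3,0.7,-1,0,0,30,0],
    [0,0,0,0,0,30,0],
    [0,0,0,0,-15,15,0],
    [0,0,0,0,-25,0,0],
    [0,0,0,-1,-25,0,0],
    [0,0,0,-1,-25,0,0],
    [0,0,0,-1,-25,0,0],
    [0,0,0,-1,-20,0,0],
    [0,0,0,0,0,0,0],
    [0,0,0,0,0,0,0],
  ],
)

```text
t: 11.65
ee_pos: [0.579, -0.1461, 0.2809]
eef_rot: [[-0.021, 0.965, 0.261], [-0.003, 0.261, -0.965], [-1.0, -0.021, -0.003]]
wrist_force: [-1.1, 0.5, 0.6]
opening: 0.0006
```

Request:
arm_command(
  moves=[
    [0.1,-0.6,0,1,-20,2,0],
    [0.1,-0.6,0,1,-25,2,0],
    [0,0,0,1,-25,2,0],
    [0,0,0,1,-12,0,0],
    [0,0,0,0,0,0,0],
    [0,0,0,0,0,0,0],
  ],
)

```text
t: 12.25
ee_pos: [0.5845, -0.2212, 0.2834]
eef_rot: [[-0.004, 0.963, 0.271], [0.005, 0.271, -0.962], [-1.0, -0.003, -0.006]]
wrist_force: [1.2, 0.5, 0.2]
opening: 0.0002
```

Run:
```python
from h import *
s=get_state();print(s["ee_pos"],s["joint_positions"].round(3))
c=camera("scene");crop(c["pixels"],110,30,310,235,3.0,"pics/s7.png")
c=camera("top");crop(c["pixels"],330,120,510,280,4.4,"pics/t7.png")
c=camera("wrist");cv2.imwrite("pics/w7.png",c["pixels"][:,:,::-1])
```

```text
[ 0.5844851  -0.22119815  0.28342917] [-0.157  0.346  0.593  1.406 -0.195  1.453  0.707]
```

View pics/s7.png

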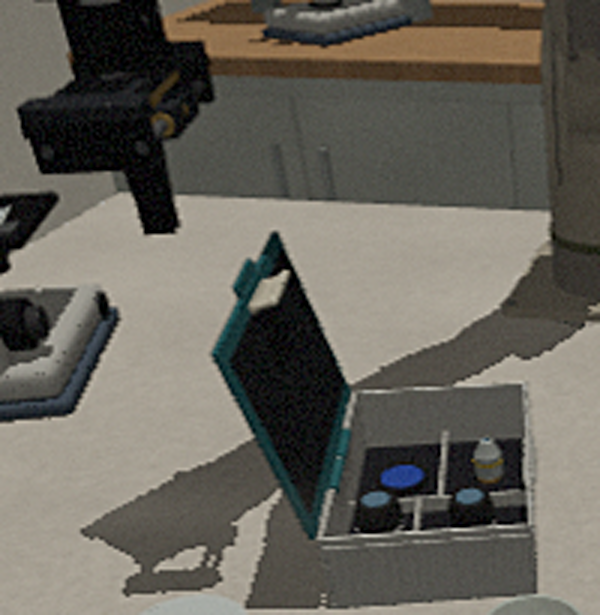

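View pics/t7.png

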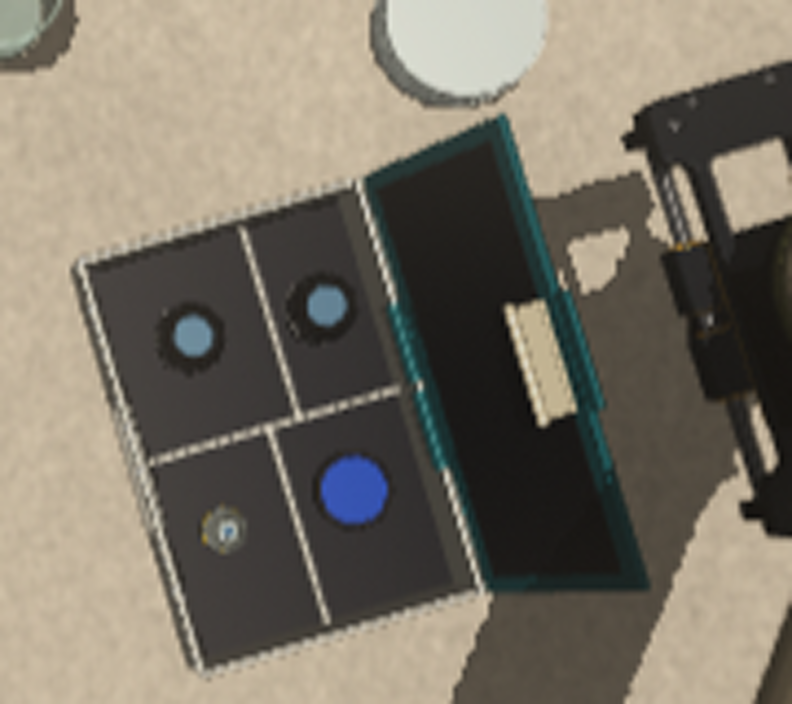

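View pics/w7.png

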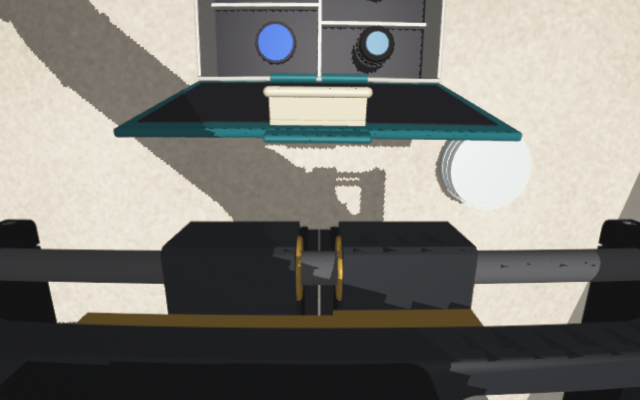

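Request:
arm_command(
  moves=[
    [0,0,0,0,0,-12,0],
    [0,0,0,0,0,-15,0],
    [0,0,0,0,0,-15,0],
    [0,0,0,0,0,-15,0],
    [0,0,0,0,0,-10,0],
    [0,0,0,0,0,0,0],
    [0,0,0,0,0,0,0],
  ],
)

```text
t: 13.1
ee_pos: [0.5837, -0.217, 0.2085]
eef_rot: [[-0.007, 0.961, 0.276], [0.007, 0.276, -0.961], [-1.0, -0.005, -0.009]]
wrist_force: [0.2, -0.1, 0.1]
opening: 0.0005
```

Request:
arm_command(
  moves=[
    [-0.4,-0.4,0,-3,10,0,0],
    [0,0,0,-3,12,0,0],
    [0,0,0,-3,12,0,0],
    [0,0,0,-3,12,0,0],
    [0,0,0,-3,12,0,0],
    [0,0,0,-3,12,0,0],
  ],
)

```text
t: 13.7
ee_pos: [0.565, -0.1424, 0.211]
eef_rot: [[0.005, 0.961, 0.275], [-0.002, 0.275, -0.961], [-1.0, 0.004, 0.003]]
wrist_force: [-0.4, -1.0, 0.2]
opening: 0.0006
```

Request:
arm_command(
  moves=[
    [0,0,0,-3,12,0,0],
    [0,0,0,-3,12,0,0],
    [0,0,0,-3,12,-1,0],
    [0,0,0,-3,12,-3,0],
    [0,0,0,-2,6,-3,0],
  ],
)

```text
t: 14.2
ee_pos: [0.5497, -0.0816, 0.2038]
eef_rot: [[0.005, 0.961, 0.277], [-0.001, 0.277, -0.961], [-1.0, 0.005, 0.002]]
wrist_force: [0.7, 0.2, 0.2]
opening: 0.0005
```

Run:
```python
from h import *
c=camera("scene");crop(c["pixels"],110,30,310,235,3.0,"pics/s8.png")
```

```text
(no output)
```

View pics/s8.png

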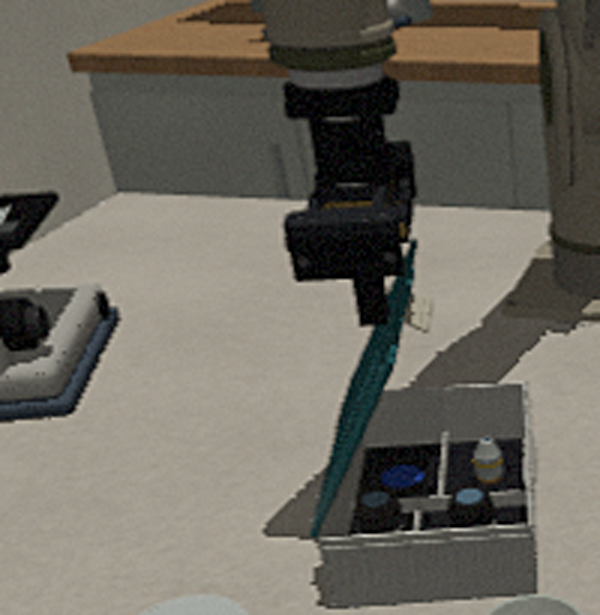

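Request:
arm_command(
  moves=[
    [0,0,0,-3,10,-3,0],
    [0,0,0,-3,10,-6,0],
    [0,0,0,-3,10,-8,0],
    [0,0,0,-2,8,-9,0],
    [0,0,0,0,0,0,0],
  ],
)

```text
t: 14.75
ee_pos: [0.5367, -0.0397, 0.1741]
eef_rot: [[0.003, 0.961, 0.278], [-0.001, 0.278, -0.961], [-1.0, 0.003, 0.002]]
wrist_force: [0.1, -0.4, -0.5]
opening: 0.0008
```

Run:
```python
from h import *
c=camera("scene");crop(c["pixels"],110,30,310,235,3.0,"pics/s9.png")
```

View pics/s9.png

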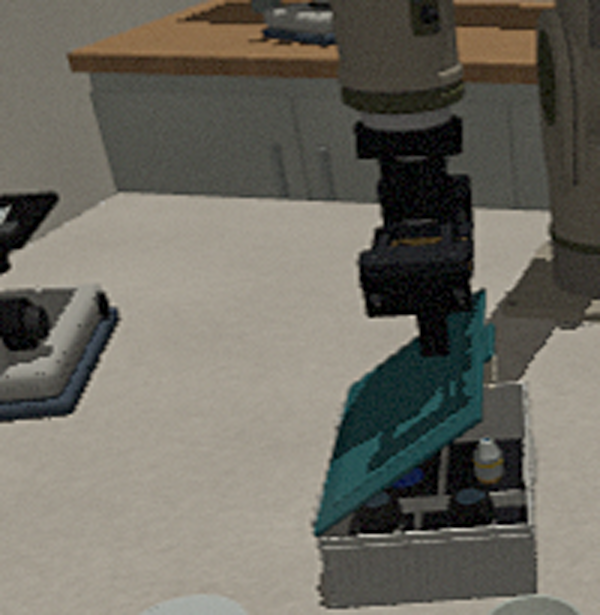

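Request:
arm_command(
  moves=[
    [0,0,0,-4,12,0,0],
    [0,0,0,-5,17,0,0],
    [0,0,0,-5,17,0,0],
    [0,0,0,-3,10,0,0],
    [0,0,0,-2,5,0,0],
    [0,0,0,0,0,0,0],
    [0,0,0,0,0,0,0],
    [0,0,0,0,0,0,0],
  ],
)

```text
t: 15.6
ee_pos: [0.5177, 0.0219, 0.1762]
eef_rot: [[0.006, 0.962, 0.273], [-0.002, 0.273, -0.962], [-1.0, 0.006, 0.003]]
wrist_force: [-0.1, 0.4, -0.0]
opening: 0.0004
```

Run:
```python
from h import *
s=get_state();print(s["ee_pos"])
c=camera("scene");crop(c["pixels"],110,30,310,235,3.0,"pics/s10.png")
c=camera("wrist");cv2.imwrite("pics/w10.png",c["pixels"][:,:,::-1])
```

```text
[0.51774709 0.02187322 0.17622618]
```

View pics/s10.png

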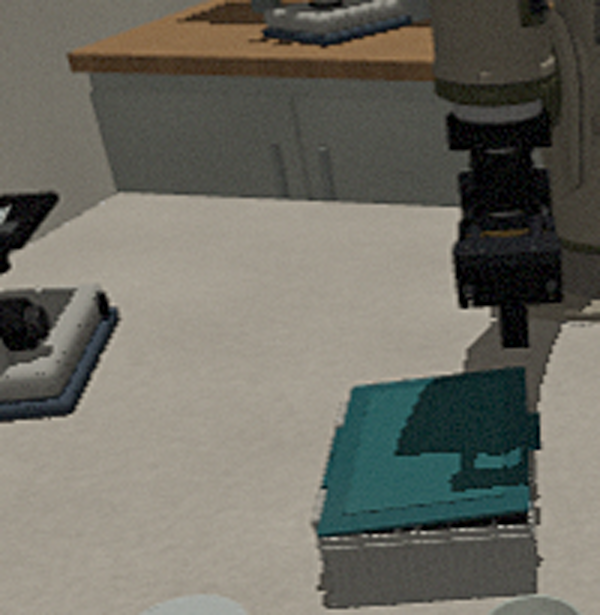

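View pics/w10.png

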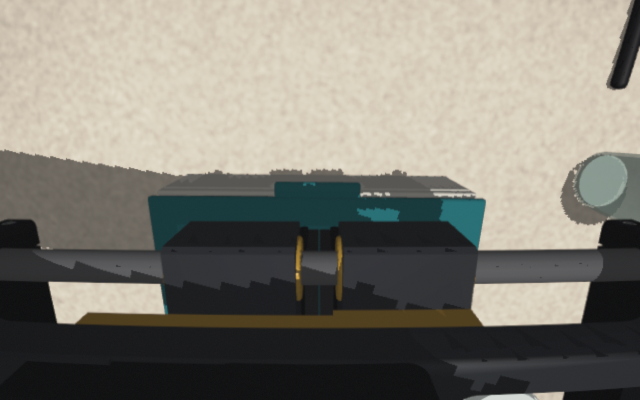

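Run:
```python
from h import *
s=get_state();c=camera("wrist");T=wristT(c,s)
for z in(.08,.09): print((plane(c,(318,197),z,T)-s["ee_pos"])[:2]@np.array([.259,-.966]))
```

```text
-0.002829330511667854
-0.005371935250320023
```

Request:
arm_command(
  moves=[
    [-0.1,0.3,0,0,0,-12,0],
    [0,0,0,0,0,-15,0],
    [0,0,0,0,0,-15,0],
    [0,0,0,0,0,-10,0],
    [0,0,0,0,0,0,0],
    [0,0,0,0,0,0,0],
  ],
)

```text
t: 16.35
ee_pos: [0.5173, 0.0206, 0.1194]
eef_rot: [[-0.001, 0.963, 0.271], [-0.005, 0.271, -0.963], [-1.0, -0.003, 0.004]]
wrist_force: [1.0, -0.4, 1.2]
opening: 0.0006
```

Request:
arm_command(
  moves=[
    [0,0,0,1,-3,-8,0],
    [0,0,0,0,0,-6,0],
    [0,0,0,0,0,-4,0],
    [0,0,0,0,0,0,0],
  ],
)

```text
t: 16.75
ee_pos: [0.5191, 0.0173, 0.1009]
eef_rot: [[0.0, 0.963, 0.271], [-0.004, 0.271, -0.963], [-1.0, -0.001, 0.004]]
wrist_force: [0.4, 1.1, 0.9]
opening: 0.0004
```

Request:
arm_command(
  moves=[
    [0,0,0,0,0,-3,0],
    [0,0,0,0,0,-3,0],
    [0,0,0,0,0,-3,0],
  ],
)

```text
t: 17.05
ee_pos: [0.5194, 0.0177, 0.0928]
eef_rot: [[0.001, 0.963, 0.271], [-0.003, 0.271, -0.963], [-1.0, 0.0, 0.003]]
wrist_force: [-4.6, 0.3, 8.3]
opening: 0.0003
```

Request:
arm_command(
  moves=[
    [0,0,0,0,0,-3,0],
    [0,0,0,0,0,-3,0],
  ],
)

```text
t: 17.25
ee_pos: [0.5193, 0.018, 0.087]
eef_rot: [[0.001, 0.962, 0.271], [-0.002, 0.271, -0.962], [-1.0, 0.0, 0.003]]
wrist_force: [0.1, 0.4, 0.7]
opening: 0.0004
```

Request:
arm_command(
  moves=[
    [0,0,0,0,0,-2,0],
    [0,0,0,0,0,-2,0],
  ],
)

```text
t: 17.45
ee_pos: [0.5196, 0.018, 0.0848]
eef_rot: [[0.001, 0.963, 0.271], [-0.001, 0.271, -0.963], [-1.0, 0.001, 0.002]]
wrist_force: [-18.7, -1.1, 43.6]
opening: 0.0003
```

Request:
arm_command(
  moves=[
    [0,0,0,0,0,4,0],
    [0,0,0,0,0,10,0],
    [0,0,0,0,0,20,0],
    [0,0,0,0,0,30,0],
    [0,0,0,0,0,30,0],
    [0,0,0,0,20,20,0],
    [0,0,0,0,40,0,0],
    [0,0,0,0,40,0,0],
    [0,0,0,0,40,0,0],
    [0,0,0,0,20,0,0],
  ],
)

```text
t: 18.45
ee_pos: [0.5199, 0.1788, 0.2082]
eef_rot: [[0.007, 0.965, 0.262], [-0.001, 0.262, -0.965], [-1.0, 0.006, 0.002]]
wrist_force: [-0.7, -0.6, 0.3]
opening: 0.0003
```

Request:
arm_command(
  moves=[
    [0,0,0,0,40,0,0],
    [0,0,0,0,40,0,0],
    [0,0,0,0,40,0,0],
    [0,0,0,0,20,0,0],
    [0,0,0,0,0,0,0],
    [0,0,0,0,0,0,0],
  ],
)

```text
t: 19.05
ee_pos: [0.5182, 0.328, 0.2095]
eef_rot: [[0.008, 0.964, 0.266], [0.0, 0.266, -0.964], [-1.0, 0.008, 0.002]]
wrist_force: [-0.3, -0.7, -0.1]
opening: 0.0002
```

Run:
```python
from h import *
c=camera("scene");crop(c["pixels"],180,130,320,240,5.0,"pics/s11.png")
t=camera("top");crop(t["pixels"],330,120,510,280,4.4,"pics/t11.png")
cv2.imwrite("pics/scene11.png",c["pixels"][:,:,::-1])
```

```text
(no output)
```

View pics/s11.png

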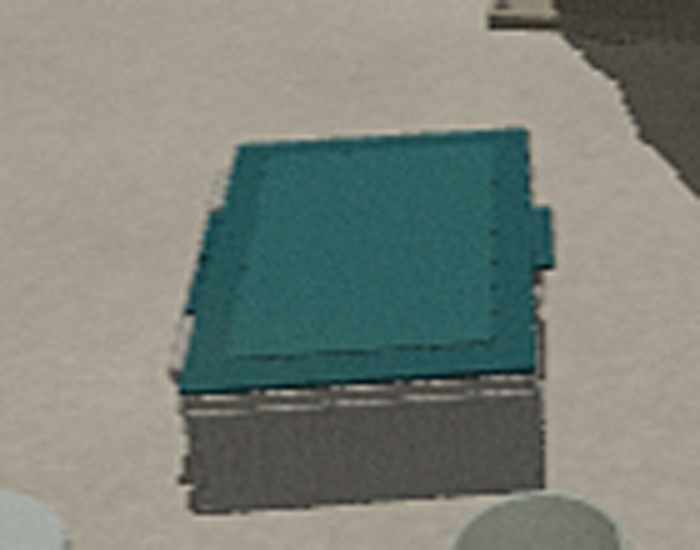

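View pics/t11.png

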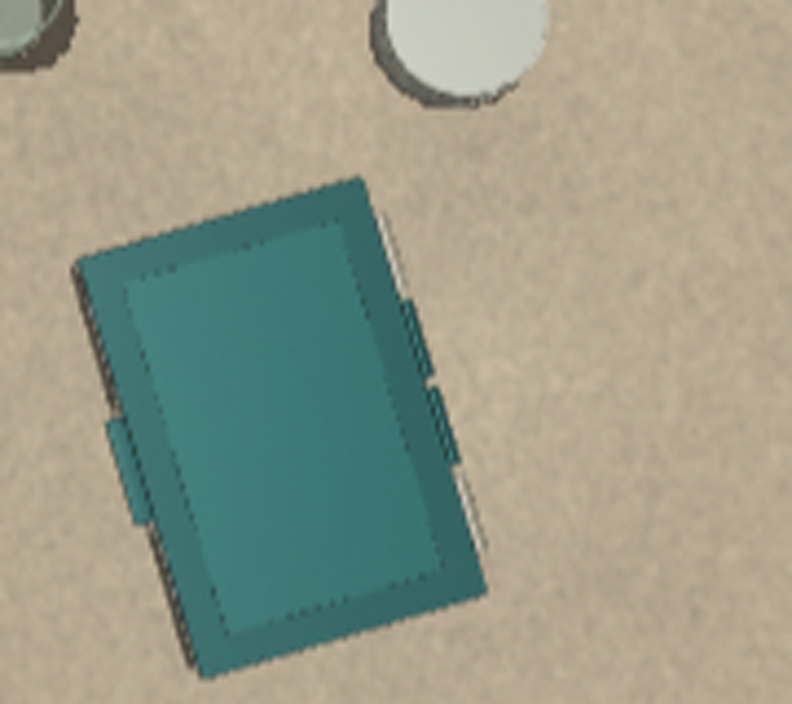

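View pics/scene11.png

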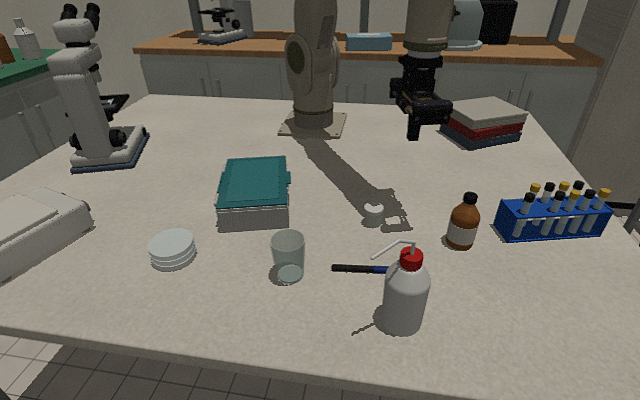

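Run:
```python
from h import *
t=camera("top");s=camera("scene")
P=lambda x,y,f,x0,y0:((x+.5)/f-.5+x0,(y+.5)/f-.5+y0)
for a,b,n in [((77,262),(537,370),"F+y"),((362,179),(183,388),"H+y"),((206,677),(527,129),"F-y"),((486,594),(240,146),"H-y")]:
    x,e=tri([ray(t,P(*a,4.4,330,120)),ray(s,P(*b,5,180,130))]);print(n,x.round(4),np.round(e[0],4))
print(get_state()["wrist_force"],get_state()["t"])
```

```text
F+y [0.6287 0.0571 0.0707] 0.0003
H+y [ 0.6706 -0.0994  0.0737] 0.001
F-y [ 0.4005 -0.0065  0.074 ] 0.0009
H-y [ 0.442  -0.1616  0.0735] 0.0003
[0.12355473 0.00875404 0.27567695] 19.25
```

Front and hinge edges are at the same height, about 74 mm, so the lid is flat and shut. The robot is clear of everything.

```bash
python3 -c "
from cell import sign_off
print(sign_off())"
```

```text
the job is handed in; nothing more can be done
None
```

The eyepiece is in the free bay, the lid is shut, and I handed the job in at about 19 s. No verdict was reported.

- **Eyepiece:** I gripped it by the knurled body and lowered it until I felt the floor, at about 10 N. I then released it. The pictures taken after release show it upright and roughly central in the bay, with the mate, objective and filter where they were. It can't be seen with the lid shut, so that was the last look at it.
- **Lid:** I pushed it over from behind, let it sink until it rested ajar, and pressed its front edge with closed fingertips. The force rose to about 8 N, then dropped to under 1 N as it gave way. That fits the tongue snapping home, though the tongue itself can't be seen with the lid shut.
- **Last checks:** Measured from two views, the front corners of the shut lid stand at 70.7 and 74.0 mm and the hinge corners at 73.5 and 73.7 mm, against 74 mm expected when shut. The 70.7 mm reading is a little low, but the calibration is only good to about 2 mm. The other bench things look unmoved in the scene picture, and the arm was clear of everything with almost no wrist force.

One thing did not go as planned: on the final confirming press the wrist force briefly read about 44 N, well above the 6–10 N needed. It went through the fingertips rather than the gripper's body, so I think the 40 N limit does not apply. It stayed below the 120 N wrist limit, and I backed off at once.

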